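Index a swivel vice by its clicks and zero the angle readout

TASK

Swing the blue vice on its click-stop swivel base clockwise (seen from above) back to its home stop, then turn it counter-clockwise exactly five clicks from there, never more, and let go of it seated in the fifth click. Then take the orange stylus from its stand, gently push the recessed red zero button of the angle readout all the way in with the stylus pin (not with the fingers), and put the stylus back fully down in its stand. Leave the other things on the bench where they are.

Things in the scene. Friction and masses are not known exactly. Their poses are not given: they have to be found in the camera images.
- swivel_base: grey round base of the vice, bolted down, 156 mm across, 13 mm thick; bolt ears on its y sides (216 mm over all), detent housing with brass cap on its -x side (to 103 mm from the axis, 28 mm high). Origin: on the swivel axis at the bench top, z up. A sprung ball in it seats the vice every 22.5 degrees; leaving a seat takes up to 0.5 N m
- swivel (a joint): angle of the vice on its base (rad): 0 at the home stop (hard, also a seat), growing counter-clockwise from above. Seats at 0, 0.393, 0.785, 1.178, 1.571, 1.963 (fifth click), 2.356 and 2.749 (end stop). Past half-way it snaps into the next seat; let go, it springs to the nearest seat, but may stick within 3 degrees of half-way. Starts near click 1, 2 or 3
- vice_center (a point): centre of the blue vice body, on the swivel axis, 48 mm above the bench; axes turn with the vice (at joint 0 they are the base's). Body: block 120 mm along x, 44 mm across y with flat sides to grip, 30 to 66 mm above the bench, on a steel disc 130 mm across (top at 30 mm). Screw handle to 80 mm at -x
- vice_top (a point): point on the swivel axis 84 mm above the bench: top of the finned aluminium block (71 x 34 mm) clamped in the vice, part of it here. The jaws beside it are 44 mm wide and reach 88 mm above the bench; above that all is free. A small red lug on the disc reaches 79 mm from the axis at the vice's +x
- readout: fixed box of the angle readout, 90 mm (x) x 110 mm (y) x 40 mm high, grey below and black on top, with a dark window. Origin: centre of its underside, z up
- button_hole (a point): centre of the mouth of the round 12 mm hole in the readout's top face, 40 mm above the bench (22 mm along the box's own -x from its centre), ringed in yellow; the red button lies in it, its top 5 mm below the mouth at rest
- zero_button (a joint): how far the red zero button is pushed in (m): 0 at rest, 0.005 fully in; sprung, 1.4 N to start and 4.9 N fully in; the push counts from 0.0035
- stylus_stand: fixed stand of the stylus, black block 70 x 70 mm and 44 mm high with an aluminium plate 60 x 60 x 20 mm on top (64 mm high in all). A hole runs down its middle: 24 mm wide through the upper 20 mm, 12 mm wide below. Origin: centre of its underside
- stylus: loose stylus, 50 g, 120 mm long: steel pin 5 mm thick and 40 mm long, above it an orange round handle 18 mm thick and 80 mm long. Origin: the tip of the pin, z along the axis towards the handle's end. In the stand the handle's shoulder rests 44 mm above the bench, so that the tip is 4 mm and the handle's end 124 mm above it: 60 mm of handle stand out
- multimeter: yellow and black hand multimeter, 154 x 78 x 44 mm, bystander; origin under its centre
- marker_red: red and white marker pen, 128 mm long, lying on the bench, bystander; origin under its centre
- side_cutters: blue-handled side cutters, 132 mm long, lying, bystander; origin under their centre
- film_tape: orange tape roll, 72 mm across, 20 mm high, bystander; origin under its centre
- flux_bottle: small white bottle with red cap, 35 mm across, 100 mm high, bystander; origin under its centre

How it is judged:
On the way, in this order (a step that is already met when the one before it is completed fails the run):
1. the vice is turned back to its home stop (value of joint swivel below 0.07 rad), for 0.2 s.
2. the vice is seated in the fifth click and let go (value of joint swivel between 1.8935 and 2.0335 rad and contact force between the fingers and swivel_base below 0.5 N), for 0.3 s.
3. the zero button is pushed in with the stylus (value of joint zero_button above 0.0035 m and contact force between stylus and readout above 1 N), for 0.05 s.
At the end, for the whole second after the job is handed in: the vice stands in the fifth click (1.963 rad within 0.07), the button is out again, and the stylus is back in its stand, released and at rest: tip within 6 mm of the stand's axis and less than 10 mm above the bench, upright within 7 degrees (value of joint swivel between 1.8935 and 2.0335 rad and value of joint zero_button below 0.001 m and horizontal distance between stylus and stylus_stand below 0.006 m and z of stylus in the frame of stylus_stand below 0.01 m and angle between stylus's own z axis and vertical below 0.12 rad and linear speed of stylus below 0.03 m/s and contact force between the fingers and stylus below 0.2 N); the robot touches nothing.
It fails at once if the vice is turned well past the fifth click (value of joint swivel above 2.199 rad).
It fails at once if the stylus is pressed on the readout with more than 20 N (contact force between stylus and readout above 20 N).
It fails at once if the fingers press on the readout (contact force between the fingers and readout above 3 N).
It fails at once if a bystander (multimeter, marker, side cutters, tape roll, bottle) is moved by more than 20 mm (distance of any of multimeter, marker_red, side_cutters, film_tape, flux_bottle from where it was at the start of the episode above 0.02 m).
It also fails if it takes over 72 s, if anything falls off the work surface, if the arm or the gripper's body presses on something with over 40 N, if the wrist force passes 120 N, or if a joint passes its speed limit or range.

ROBOT

A 7-joint arm with a two-finger parallel gripper is mounted at the origin on a cart in front of the work surface, level with it; the furniture and walls round the work are solid. World frame = base frame: x ahead of the robot, y to its left, z up, the work surface at z = 0. Lengths are in m, angles in rad, forces in N, time in s.
With the tool pointing down it reaches from about 0.4 to 0.9 m from the base axis. Payload 5.6 kg.
Tool frame: the origin (TCP) lies between the finger pads; the fingertips stand 14 mm ahead of it and the grasp point (between the pads) lies 5 mm behind it; z points along the fingers, y is the line along which they close (so a half turn about z gives the same grasp; the last joint's range is limited). The gripper opens to 92 mm and grips with 3 to 60 N. Pads are 20 mm wide; open, the fingers measure 128 mm over their backs; the gripper's body (75 mm by 189 mm) begins 69 mm behind the grasp point.
Start: joints at [-1.25, 0.468, -0.012, 1.603, 0.006, 1.071, -0.056], TCP at [0.231, 0.607, 0.229] pointing down, gripper open.
Joint ranges: [-2.53, 2.53], [-0.31, 2.02], [-1.57, 1.55], [0.28, 2.44], [-1.29, 4.43], [0.15, 1.84], [-2.92, 2.92]. Speed limits (rad/s): [2.57, 2.57, 3.14, 3.14, 3.14, 3.14, 3.14].

INTERFACE

Orientations are given as a 3x3 rotation matrix whose columns are the frame's x, y, z axes.
In Python, from station import arm gives the robot as it stands.
- The arm moves only by the tool shift_gripper, called after ">>>" as a command line: name --argument value ..., lists and objects as JSON in quotes. Schema: {"type":"object","properties":{"offsets":{"type":"string"},"force":{"type":"number"},"only":{"type":"string"},"quiet":{"type":"boolean"},"lines":{"type":"string"}},"required":["offsets"],"additionalProperties":false}. offsets is a string of 1 to 20 rows, parted by a bar, with the numbers parted by spaces; each row has 7 numbers: the finger opening in m, then dx, dy, dz in m, then a rotation vector rx, ry, rz in rad; each row shifts and turns the commanded pose from where the row before left it, along the tool's axes as they then stand; what a row does not reach is not made up. A row lasts 1/8 s, in which the tool goes at most 0.0625 m and 0.188 rad, less where a joint would pass 70% of its speed; a pose out of reach is approached as far as the arm can. The fingers move at their own pace and stop on an object; force is the grip in N (left out, the last holds). Time passes only in rows, so rows that do not move let the fingers close. The tool returns the time, the measured TCP pose, the force, the opening and the grip force at its end. only (a regular expression) keeps the lines of the reply that match it, lines (a string "A,B") keeps lines A to B, and quiet returns only ok. Input that does not fit is refused with a message, and nothing moves.
- arm.get_obs(): the state, without advancing time (a new reading comes with each control period).
- arm.camera(name): name is "side" or "top"; returns the picture (400x640x3 uint8, blue, green, red); there is no depth.
- arm.camera_info(name): a dict with "camera_matrix" (3x3 intrinsics, pixels), "R" (3x3) and "t" (3): a world point X has camera coordinates R X + t. Camera axes: x right, y down, z forward; pixel columns grow to the right and rows downward; lengths in m; the calibration is good to about 2 mm. A picture is of the moment at which its call begins. camera_info takes no time and is no camera call.
- arm.close_job(): hands the job in; it is judged then, once.
The state is a dict: "time_s": time; "q": joint angles; "dq": joint speeds; "effort": joint torques, N m; "eef_pos": TCP position; "orientation": TCP orientation; "wrist_force": force on the tool from outside, world axes, zero at the start; "torque": the same for the moment, N m; "finger_gap": finger opening in m; "grip_force": force on a finger pad.
Only numpy, scipy, OpenCV 4.12 (cv2) and the standard library are available. Lean on these libraries where they do the work, as an engineer would, in place of code of your own. Each camera call takes 0.05 s, during which the arm holds its last target. There are 200 camera calls.

## Working session

There is one attempt and no reset: what is moved stays moved. The work goes in short steps, Python scripts to look and compute and a tool call to move; the robot and the scene stay as the last step left them, time stands still between calls to the robot, and variables do not carry over. Pictures are saved under pics/ and viewed, at most 10 in all, crops included, and the job is handed in when it is done.

```bash
ls; mkdir -p pics
```

Run:
```python
from station import arm
import cv2,numpy as np
for n in("top","side"):
    cv2.imwrite(f"pics/{n}0.png",arm.camera(n)); i=arm.camera_info(n); print(n,np.round(i["camera_matrix"],1).tolist(),np.round(i["R"],3).tolist(),np.round(i["t"],3).tolist())
o=arm.get_obs(); print(o["time_s"],o["eef_pos"],o["orientation"])
```

```text
pics
station.py
top [[499.7, 0.0, 318.5], [0.0, 499.7, 201.0], [0.0, 0.0, 1.0]] [[-0.026, -1.0, -0.001], [-0.99, 0.026, -0.136], [0.136, -0.003, -0.991]] [0.102, 0.506, 1.463]
side [[491.7, 0.0, 320.1], [0.0, 491.7, 198.0], [0.0, 0.0, 1.0]] [[-0.645, 0.764, -0.003], [0.628, 0.528, -0.571], [-0.435, -0.37, -0.821]] [0.271, -0.327, 1.934]
0.1 [0.23122159 0.60694167 0.22771877] [[-9.34505900e-01  3.55947406e-01 -4.09639809e-04]
 [ 3.55947600e-01  9.34504611e-01 -1.56139809e-03]
 [-1.72965309e-04 -1.60494603e-03 -9.99998697e-01]]
```

View pics/top0.png

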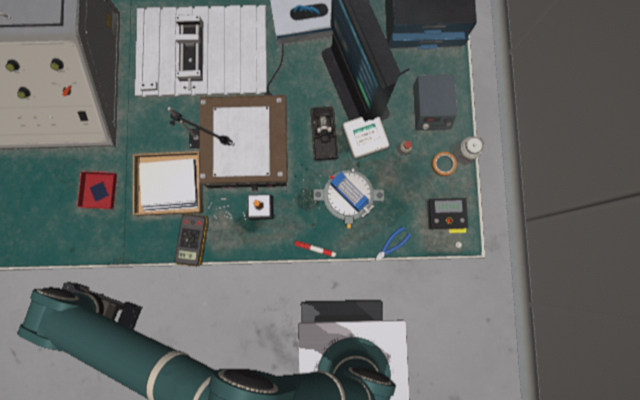

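View pics/side0.png

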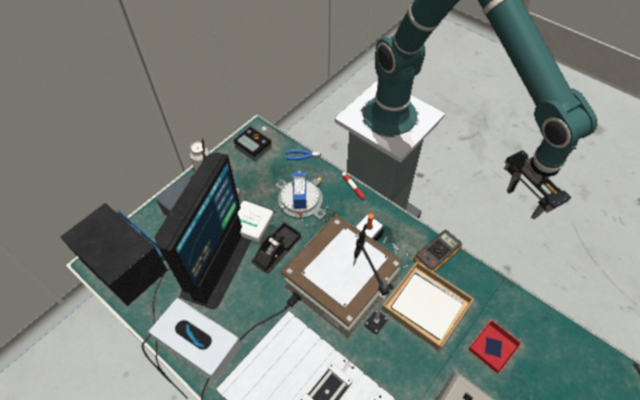

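Top view: vice around (350,194), stylus stand around (260,205), readout around (448,213), with the cutters, marker and tape nearby. I'll enlarge these areas for measuring.

Run:
```python
import cv2,numpy as np
t=cv2.imread("pics/top0.png")
c=lambda x0,y0,w,h,s:cv2.resize(t[y0:y0+h,x0:x0+w],None,fx=s,fy=s,interpolation=cv2.INTER_CUBIC)
A=c(305,155,90,80,6.6666)   # 600x533
B=c(240,185,40,40,5);C=c(422,190,50,50,4)
v=np.zeros((534,800,3),np.uint8);v[:A.shape[0],:600]=A[:534];v[:200,600:]=B;v[250:450,600:]=C
cv2.imwrite("pics/c0.png",v)
```

```text
(no output)
```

View pics/c0.png

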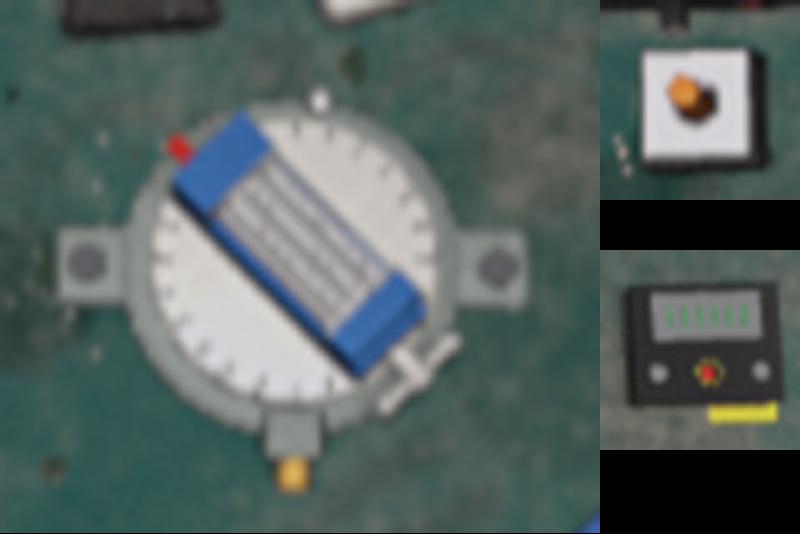

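The crop shows base ears at (86,264) and (499,266), brass cap at (293,475), red lug at (180,148), stand plate centre at (697,105), stylus end at (685,91) and button at (708,372). I'll triangulate these.

Create h.py:
```python
from station import arm
import cv2,numpy as np
from scipy.optimize import least_squares
I={n:arm.camera_info(n) for n in("top","side")}
def ray(n,u,v,z):
    i=I[n];R=np.array(i["R"]);t=np.array(i["t"]);d=R.T@np.linalg.solve(i["camera_matrix"],[u,v,1]);c=-R.T@t
    return c+d*(z-c[2])/d[2]
def proj(n,X):
    i=I[n];p=i["camera_matrix"]@(np.array(i["R"])@X+i["t"]);return p[:2]/p[2]
def tri(pt,ps):
    return least_squares(lambda X:np.r_[proj("top",X)-pt,proj("side",X)-ps],ray("top",*pt,.05)).x
def blob(im,x0,y0,x1,y1,lo,hi):
    # weighted centroid of hue range (wraps) by saturation
    h=cv2.cvtColor(im[y0:y1,x0:x1],cv2.COLOR_BGR2HSV);H=h[...,0].astype(int)
    m=((H>=lo)&(H<=hi)) if lo<hi else ((H>=lo)|(H<=hi));m=m&(h[...,1]>110)&(h[...,2]>70)
    y,x=np.nonzero(m);return (x.mean()+x0,y.mean()+y0,len(x)) if len(x) else None
```

Run:
```python
from h import *
np.set_printoptions(precision=4,suppress=True)
t=cv2.imread("pics/top0.png");s=cv2.imread("pics/side0.png")
A=lambda u,v:(305+u/6.667-.4,155+v/6.667-.4)
e1=ray("top",*A(86,264),.013);e2=ray("top",*A(499,266),.013);print("ears",e1,e2,(e1+e2)/2, "brass",ray("top",*A(293,475),.02))
print("circle",ray("top",*A(294,267),.013))
ax=(e1+e2)/2; l=ray("top",*A(180,148),.032)-ax;print("lug ang",np.arctan2(l[1],l[0]), "ears ang",np.arctan2(*(e1-e2)[[1,0]]))
a=ray("top",*A(175,190),.066);b=ray("top",*A(360,375),.066);print("edge ang",np.arctan2(*(a-b)[[1,0]]))
print("plate",ray("top",259.0,205.6,.064))
print("btn red",blob(t,440,212,458,230,172,8),"stylus",blob(t,250,197,266,212,5,18))
b=blob(t,440,212,458,230,172,8);print(ray("top",b[0],b[1],.035), ray("top",448.6,220.1,.04))
o=blob(t,250,197,266,212,5,18);o2=blob(s,355,205,385,235,5,18);print("sty",o,o2,ray("top",257-.1,203.3-.1,.124),tri(o[:2],o2[:2]))
c=s[120:250,200:400];cv2.imwrite("pics/s1.png",cv2.resize(c,None,fx=4,fy=4,interpolation=cv2.INTER_CUBIC))
```

```text
ears [0.5321 0.091  0.013 ] [ 0.5262 -0.0976  0.013 ] [ 0.5292 -0.0033  0.013 ] brass [0.4324 0.0002 0.02  ]
circle [ 0.5282 -0.0039  0.013 ]
lug ang 0.7682787893996457 ears ang 1.5397941220307856
edge ang 0.7505202799584738
plate [0.495  0.2635 0.064 ]
btn red (np.float64(448.8), np.float64(220.0), 10) stylus (np.float64(257.12820512820514), np.float64(203.84615384615384), 39)
[ 0.4408 -0.2981  0.035 ] [ 0.4401 -0.2961  0.04  ]
sty (np.float64(257.12820512820514), np.float64(203.84615384615384), 39) (np.float64(369.758064516129), np.float64(220.01612903225805), 62) [0.4941 0.2623 0.124 ] [0.4953 0.266  0.0968]
```

View pics/s1.png

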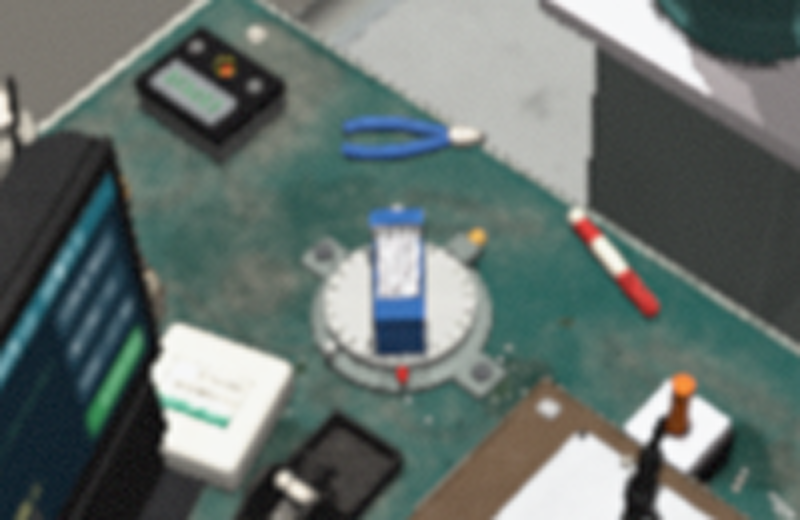

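Everything is clear: the vice axis is near (0.529,-0.0035), base yaw is about -0.032, and the vice is at about 0.79 rad (click 2). Next I move above the vice.

Add to h.py:
```python
def to(x,y,z,yaw=None):
    "tool-frame delta to a target; yaw = wanted world angle of tool y (mod pi)"
    o=arm.get_obs();R=np.array(o["orientation"]);p=np.array(o["eef_pos"]);a=np.arctan2(R[1,1],R[0,1])
    print("t %.2f pos"%o["time_s"],p.round(4),"toolz",R[:,2].round(4),"yaw %.4f"%a,"q7 %.2f gap %.4f"%(o["q"][6],o["finger_gap"]),"F",np.round(o["wrist_force"],1),"M",np.round(o["torque"],2))
    print("delta",(R.T@(np.array([x,y,z])-p)).round(4),"rz(tool)",None if yaw is None else round(-(yaw-a),4))
```

```text
(no output)
```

>>> shift_gripper --offsets "0.092 -0.0413 -0.0387 0 0 0 0 | 0.092 -0.0413 -0.0387 0 0 0 0 | 0.092 -0.0413 -0.0387 0 0 0 0 | 0.092 -0.0413 -0.0387 0 0 0 0 | 0.092 -0.0413 -0.0387 0 0 0 0 | 0.092 -0.0413 -0.0387 0 0 0 0 | 0.092 -0.0413 -0.0387 0 0 0 0 | 0.092 -0.0413 -0.0387 0 0 0 0 | 0.092 -0.0413 -0.0387 0 0 0 0 | 0.092 -0.0413 -0.0387 0 0 0 0 | 0.092 -0.0413 -0.0387 0 0 0 0 | 0.092 -0.0413 -0.0387 0 0 0 0 | 0.092 0 0 0 0 0 0.18 | 0.092 0 0 0 0 0 0.18 | 0.092 0 0 0 0 0 0.18 | 0.092 0 0 0 0 0 0.18 | 0.092 0 0 0 0 0 0.18 | 0.092 0 0 0 0 0 0.18 | 0.092 0 0 0 0 0 0.18 | 0.092 0 0 0 0 0 0.18" --force 30

```text
time_s: 2.6
eef_pos: [0.5289, -0.0029, 0.2283]
orientation: [[0.237, 0.972, -0.001], [0.972, -0.237, -0.0], [-0.0, -0.001, -1.0]]
wrist_force: [-0.3, 0.4, 0.3]
finger_gap: 0.0921
grip_force: 0.0
```

```bash
python3 -c "
from h import *
to(.529,-.0035,.15,-.81)"
```

```text
t 2.60 pos [ 0.5289 -0.0029  0.2283] toolz [-6.e-04 -0.e+00 -1.e+00] yaw -0.2389 q7 -0.11 gap 0.0921 F [-0.3  0.4  0.3] M [-0.12  0.06  0.01]
delta [-0.0006  0.0003  0.0783] rz(tool) 0.5711
```

>>> shift_gripper --offsets "0.092 0 0 0 0 0 0.143 | 0.092 0 0 0 0 0 0.143 | 0.092 0 0 0 0 0 0.143 | 0.092 0 0 0 0 0 0.142 | 0.092 0 0 0.05 0 0 0 | 0.092 0 0 0.05 0 0 0 | 0.092 0 0 0.05 0 0 0 | 0.092 0 0 0.028 0 0 0 | 0.03 0 0 0 0 0 0 | 0.03 0 0 0 0 0 0 | 0.03 0 0 0 0 0 0 | 0.03 0 0 0 0 0 0 | 0.03 0 0 0 0 0 0 | 0.03 0 0 0 0 0 0" --force 30

```text
time_s: 4.35
eef_pos: [0.5294, -0.0026, 0.0512]
orientation: [[0.72, 0.694, 0.0], [0.694, -0.72, 0.001], [0.001, -0.0, -1.0]]
wrist_force: [-1.4, 1.9, 6.3]
finger_gap: 0.044
grip_force: 29.9
```

```bash
python3 -c "
from h import *
to(.529,-.0035,.05,-1.603)"
```

```text
t 4.35 pos [ 0.5294 -0.0026  0.0512] toolz [ 4.e-04  1.e-03 -1.e+00] yaw -0.8044 q7 -0.42 gap 0.0440 F [-1.4  1.9  6.3] M [ 0.23  0.46 -0.17]
delta [-0.0009  0.0004  0.0012] rz(tool) 0.7986
```

>>> shift_gripper --offsets "0.03 0 0 0 0 0 0.13 | 0.03 0 0 0 0 0 0.13 | 0.03 0 0 0 0 0 0.13 | 0.03 0 0 0 0 0 0.13 | 0.03 0 0 0 0 0 0.13 | 0.03 0 0 0 0 0 0.10 | 0.03 0 0 0 0 0 0.05 | 0.03 0 0 0 0 0 0 | 0.03 0 0 0 0 0 0 | 0.03 0 0 0 0 0 0"

```text
time_s: 5.6
eef_pos: [0.5293, -0.0023, 0.0512]
orientation: [[1.0, -0.031, -0.0], [-0.031, -1.0, 0.001], [-0.0, -0.001, -1.0]]
wrist_force: [-2.2, 1.8, 7.9]
finger_gap: 0.0437
grip_force: 30.0
```

```bash
python3 -c "
from h import *
to(.529,-.0035,.05,-1.603)"
```

```text
t 5.60 pos [ 0.5293 -0.0023  0.0512] toolz [-0.     0.001 -1.   ] yaw -1.6020 q7 -1.06 gap 0.0437 F [-2.2  1.8  7.9] M [0.19 0.62 0.29]
delta [-0.0003  0.0012  0.0012] rz(tool) 0.001
```

>>> shift_gripper --offsets "0.03 0 0 0 0 0 0.04 | 0.03 0 0 0 0 0 0 | 0.03 0 0 0 0 0 0"

```text
time_s: 5.98
eef_pos: [0.53, -0.0023, 0.0512]
orientation: [[0.998, -0.068, 0.001], [-0.068, -0.998, 0.0], [0.001, -0.0, -1.0]]
wrist_force: [-1.4, 0.5, 5.4]
finger_gap: 0.0436
grip_force: 30.6
```

```bash
python3 -c "
from h import *
to(.529,-.0035,.05,-1.603)"
```

```text
t 5.97 pos [ 0.53   -0.0023  0.0512] toolz [ 0.001  0.    -1.   ] yaw -1.6388 q7 -1.09 gap 0.0436 F [-1.4  0.5  5.4] M [0.32 0.19 1.26]
delta [-0.0009  0.0013  0.0012] rz(tool) -0.0358
```

>>> shift_gripper --offsets "0.03 0 0 0 0 0 -0.1 | 0.03 0 0 0 0 0 -0.13 | 0.03 0 0 0 0 0 -0.13 | 0.03 0 0 0 0 0 -0.13 | 0.03 0 0 0 0 0 -0.13 | 0.03 0 0 0 0 0 -0.13 | 0.03 0 0 0 0 0 -0.13 | 0.03 0 0 0 0 0 -0.13 | 0.03 0 0 0 0 0 -0.13 | 0.03 0 0 0 0 0 -0.13 | 0.03 0 0 0 0 0 -0.13 | 0.03 0 0 0 0 0 -0.13 | 0.03 0 0 0 0 0 -0.13 | 0.03 0 0 0 0 0 -0.13 | 0.03 0 0 0 0 0 -0.1 | 0.03 0 0 0 0 0 -0.1 | 0.03 0 0 0 0 0 0 | 0.03 0 0 0 0 0 0"

```text
time_s: 8.22
eef_pos: [0.5296, -0.002, 0.0512]
orientation: [[-0.339, 0.941, 0.001], [0.941, 0.339, 0.001], [0.001, 0.001, -1.0]]
wrist_force: [-0.8, 2.0, 6.0]
finger_gap: 0.044
grip_force: 30.0
```

```bash
python3 -c "
from h import *
to(.529,-.0035,.05,.36)"
```

```text
t 8.22 pos [ 0.5296 -0.002   0.0512] toolz [ 6.0e-04  1.1e-03 -1.0e+00] yaw 0.3456 q7 0.48 gap 0.0440 F [-0.8  2.   6. ] M [0.52 0.52 0.14]
delta [-0.0012 -0.0011  0.0012] rz(tool) -0.0144
```

>>> shift_gripper --offsets "0.092 0 0 0 0 0 0 | 0.092 0 0 0 0 0 0 | 0.092 0 0 0 0 0 0 | 0.092 0 0 0 0 0 0 | 0.092 0 0 -0.05 0 0 0 | 0.092 0 0 -0.05 0 0 0 | 0.092 0 0 -0.05 0 0 0 | 0.092 0 0 -0.03 0 0 0"

```text
time_s: 9.22
eef_pos: [0.5299, -0.0031, 0.2332]
orientation: [[-0.339, 0.941, 0.003], [0.941, 0.339, 0.001], [-0.001, 0.003, -1.0]]
wrist_force: [-0.5, -0.2, -1.0]
finger_gap: 0.0919
grip_force: 0.0
```

Run:
```python
from h import *
to(.495,.2635,.235,None)
t=arm.camera("top");s=arm.camera("side")
v=np.hstack([cv2.resize(t[155:255,290:390],None,fx=4,fy=4,interpolation=2),cv2.resize(s[145:245,240:340],None,fx=4,fy=4,interpolation=2)])
cv2.imwrite("pics/v2.png",v)
```

```text
t 9.22 pos [ 0.5299 -0.0031  0.2332] toolz [ 3.2e-03  5.0e-04 -1.0e+00] yaw 0.3454 q7 0.38 gap 0.0919 F [-0.5 -0.2 -1. ] M [-0.07  0.   -0.04]
delta [ 0.2627  0.0574 -0.0017] rz(tool) None
```

View pics/v2.png

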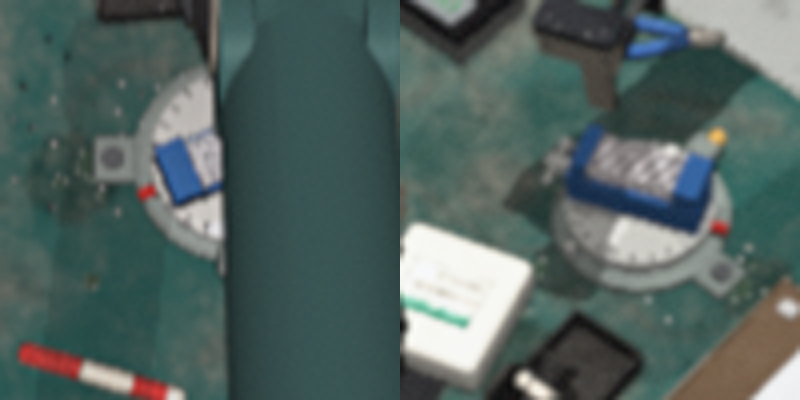

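The red lug now points left at crop (147,192), roughly perpendicular as expected. I'll check it numerically and move over the stylus.

>>> shift_gripper --offsets "0.06 0.0526 0.0115 0 0 0 0 | 0.06 0.0526 0.0115 0 0 0 0 | 0.06 0.0525 0.0115 0 0 0 0 | 0.06 0.0525 0.0115 0 0 0 0 | 0.06 0.0525 0.0115 0 0 0 0 | 0.06 0 0 0 0 0 -0.175 | 0.06 0 0 0 0 0 -0.175 | 0.06 0 0 0 0 0 -0.175 | 0.06 0 0 0 0 0 -0.175 | 0.06 0 0 0 0 0 -0.175 | 0.06 0 0 0 0 0 -0.175 | 0.06 0 0 0 0 0 -0.175"

```text
time_s: 10.82
eef_pos: [0.4935, 0.2633, 0.2289]
orientation: [[-1.0, -0.006, -0.002], [-0.006, 1.0, -0.001], [0.002, -0.001, -1.0]]
wrist_force: [0.4, -0.1, -0.2]
finger_gap: 0.0599
grip_force: 0.0
```

Run:
```python
from h import *
l=ray("top",326.35,202.6,.032)-[.5287,-.0035,0];print("swivel",np.arctan2(l[1],l[0])+.032)
print("lamp tip",tri((232,141),(356,250)))
to(.495,.264,.092,np.pi/2)
```

```text
swivel 1.960687324843227
lamp tip [0.65470506 0.32388748 0.19331591]
t 10.82 pos [0.4935 0.2633 0.2289] toolz [-0.0022 -0.0011 -1.    ] yaw 1.5767 q7 1.02 gap 0.0599 F [ 0.4 -0.1 -0.2] M [0.04 0.01 0.05]
delta [-0.0018  0.0008  0.1369] rz(tool) 0.0059
```

>>> shift_gripper --offsets "0.06 -0.0018 0.0008 0.045 0 0 0 | 0.06 0 0 0.045 0 0 0 | 0.06 0 0 0.032 0 0 0 | 0.06 0 0 0.015 0 0 0 | 0.005 0 0 0 0 0 0 | 0.005 0 0 0 0 0 0 | 0.005 0 0 0 0 0 0 | 0.005 0 0 0 0 0 0 | 0.005 0 0 0 0 0 0 | 0.005 0 0 0 0 0 0" --force 15

```text
time_s: 12.08
eef_pos: [0.4964, 0.2647, 0.0943]
orientation: [[-1.0, -0.0, 0.001], [-0.0, 1.0, 0.001], [-0.001, 0.001, -1.0]]
wrist_force: [-1.2, -0.9, 4.3]
finger_gap: 0.0178
grip_force: 15.0
```

```bash
python3 -c "
from h import *
to(.4,.264,.092,np.pi/2)"
```

```text
t 12.07 pos [0.4964 0.2647 0.0943] toolz [ 1.e-03  6.e-04 -1.e+00] yaw 1.5709 q7 1.01 gap 0.0178 F [-1.2 -0.9  4.3] M [-0.05  0.18  0.01]
delta [ 0.0964 -0.0007  0.0022] rz(tool) 0.0001
```

>>> shift_gripper --offsets "0.005 0 0 -0.04 0 0 0 | 0.005 0 0 -0.04 0 0 0 | 0.005 0 0 -0.04 0 0 0 | 0.005 0.0056 -0.0562 0 0 0 0 | 0.005 0.0056 -0.0562 0 0 0 0 | 0.005 0.0056 -0.0562 0 0 0 0 | 0.005 0.0056 -0.0562 0 0 0 0 | 0.005 0.0056 -0.0562 0 0 0 0 | 0.005 0.0056 -0.0562 0 0 0 0 | 0.005 0.0056 -0.0562 0 0 0 0 | 0.005 0.0056 -0.0562 0 0 0 0 | 0.005 0.0056 -0.0562 0 0 0 0 | 0.005 0.0056 -0.0562 0 0 0 0 | 0.005 0 0 0.05 0 0 0 | 0.005 0 0 0 0 0 0"

```text
time_s: 13.95
eef_pos: [0.4374, -0.2962, 0.1605]
orientation: [[-1.0, 0.001, -0.007], [0.001, 1.0, 0.004], [0.007, 0.004, -1.0]]
wrist_force: [0.8, 1.4, -0.6]
finger_gap: 0.0177
grip_force: 15.0
```

Run:
```python
from h import *
to(.4405,-.297,.14,np.pi/2)
t=arm.camera("top");s=arm.camera("side")
v=np.hstack([cv2.resize(t[180:260,400:480],None,fx=5,fy=5,interpolation=2),cv2.resize(s[90:170,215:295],None,fx=5,fy=5,interpolation=2)])
cv2.imwrite("pics/v3.png",v);cv2.imwrite("pics/t3.png",t);cv2.imwrite("pics/s3.png",s)
```

```text
t 13.95 pos [ 0.4374 -0.2962  0.1605] toolz [-0.0072  0.0038 -1.    ] yaw 1.5698 q7 2.23 gap 0.0177 F [ 0.8  1.4 -0.6] M [ 0.07 -0.    0.01]
delta [-0.0033 -0.0008  0.0205] rz(tool) -0.0009
```

View pics/v3.png

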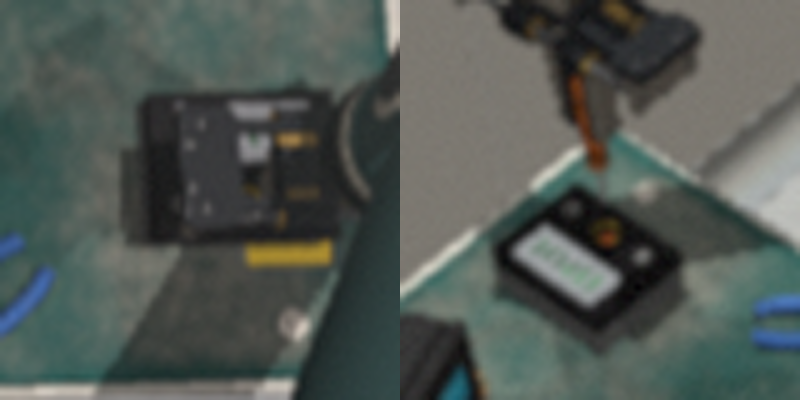

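Side crop: handle shoulder at about (598,168), with the thin pin below it; button ring at about (607,232). The gripper hides the button in the top view, so I'll use side-image measurements.

Run:
```python
from h import *
np.set_printoptions(precision=4,suppress=True)
t0=cv2.imread("pics/top0.png");s0=cv2.imread("pics/side0.png");s=cv2.imread("pics/s3.png")
bt=blob(t0,440,212,458,230,172,32);bs=blob(s0,248,128,265,146,172,32);bs3=blob(s,325-80,128,265,146,172,32)
print(bt,bs,bs3);B=ray("top",*bt[:2],.04);print("top",B,"side",ray("side",*bs[:2],.04),ray("side",*bs3[:2],.04),"tri",tri(bt[:2],bs[:2]))
h=cv2.cvtColor(s,cv2.COLOR_BGR2HSV)
for y in range(103,136):
    x=[c for c in range(322-80,268) if (h[y,c,0]<=20 or h[y,c,0]>174) and h[y,c,1]>120 and h[y,c,2]>60]
    print(y,x[0] if x else None,x[-1] if x else None,np.mean(x) if x else None,end=' | ')
p=arm.get_obs()["eef_pos"];R=np.array(arm.get_obs()["orientation"])
for d in(-.0297,-.005,.014,.0503,.0903):print(d,proj("side",p+R[:,2]*d))
```

Run:
```python
import cv2,numpy as np
a=cv2.imread("pics/s3.png")[95:150,232:282];cv2.imwrite("pics/s4.png",cv2.resize(a,None,fx=10,fy=10,interpolation=cv2.INTER_NEAREST))
```

```text
(np.float64(450.2), np.float64(223.4), 45) (np.float64(256.0), np.float64(136.625), 24) (np.float64(256.14285714285717), np.float64(137.28571428571428), 7)
top [ 0.4301 -0.3003  0.04  ] side [ 0.4415 -0.2912  0.04  ] [ 0.4435 -0.2885  0.04  ] tri [ 0.4314 -0.3047  0.022 ]
103 None None None | 104 251 251 251.0 | 105 250 251 250.5 | 106 249 251 250.0 | 107 249 251 250.0 | 108 249 251 250.0 | 109 249 251 250.0 | 110 250 251 250.5 | 111 250 251 250.5 | 112 250 252 251.0 | 113 250 252 251.0 | 114 250 252 251.0 | 115 251 252 251.5 | 116 251 252 251.5 | 117 252 253 252.5 | 118 252 254 253.0 | 119 253 255 254.0 | 120 253 255 254.0 | 121 253 255 254.0 | 122 253 255 254.0 | 123 254 254 254.0 | 124 None None None | 125 None None None | 126 None None None | 127 None None None | 128 None None None | 129 None None None | 130 None None None | 131 None None None | 132 None None None | 133 None None None | 134 None None None | 135 None None None | -0.0297 [250.1517 105.5789]
-0.005 [251.0046 110.7197]
0.014 [251.6471 114.5922]
0.0503 [252.8428 121.7997]
0.0903 [254.1144 129.4643]
```

View pics/s4.png

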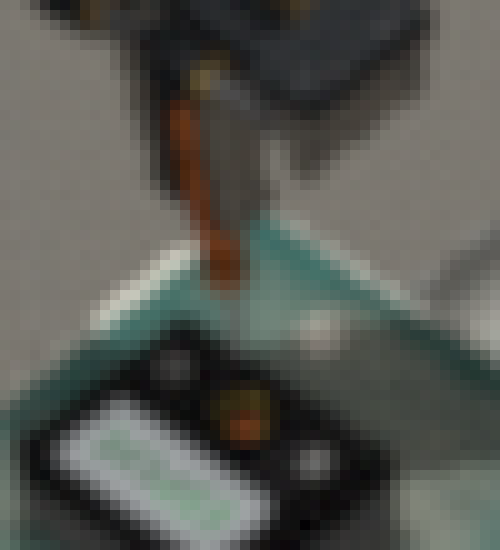

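Run:
```python
from h import *
np.set_printoptions(precision=4,suppress=True)
t0=cv2.imread("pics/top0.png").astype(float);s0=cv2.imread("pics/side0.png").astype(float);s3=cv2.imread("pics/s3.png").astype(float)
def wc(im,x0,y0,x1,y1,b):
    c=im[y0:y1,x0:x1];w=np.clip(c[...,2]-c[...,b]-20,0,None);Y,X=np.mgrid[y0:y1,x0:x1];return (w*X).sum()/w.sum(),(w*Y).sum()/w.sum()
for b,z in((0,.039),(1,.035)):
    pt=wc(t0,443,215,455,226,b);ps=wc(s0,249,131,264,144,b);p3=wc(s3,249,131,264,144,b)
    print(b,np.round(pt+ps+p3,2),ray("top",*pt,z),ray("side",*ps,z),ray("side",*p3,z))
print("vice axis side",ray("side",300.2,197.6,.013),"ears top",.5292,-.0033)
c=t0[209:232,440:460,2]-t0[209:232,440:460,0];print(c.astype(int))
```

```text
0 [448.39 220.24 256.04 136.75 256.16 136.62] [ 0.4398 -0.2957  0.039 ] [ 0.4412 -0.2913  0.039 ] [ 0.4405 -0.2915  0.039 ]
1 [448.48 220.25 256.14 137.14 256.09 137.17] [ 0.4401 -0.2971  0.035 ] [ 0.4401 -0.2926  0.035 ] [ 0.4403 -0.2926  0.035 ]
vice axis side [0.5287 0.0027 0.013 ] ears top 0.5292 -0.0033
[[ -3  -3  -2  -5  -2  -2  -5  -4  -1  -2  -4  -4  -1  -2  -4  -2  -1  -2
   -3  -3]
 [ -2  -2  -1  -2  -2  -2  -2  -3  -1  -1  -1  -1  -1  -1  -2  -2  -2  -2
   -1  -1]
 [ -2  -1  -1  -1  -2  -1   0  -1  -1  -2  -2  -1  -1   0   0  -1  -2   0
   -1   0]
 [  0  -2  -1  -1   0   0  -1   0   0  -1   0  -1   0   1   0  -1   2   1
    0   0]
 [  0   0   0   1   0   0   1   0   1   1   1   1   0   1   1   2   2   1
    1   1]
 [  1   1   2   2   1   1   2   2  -1   1   1   1   0   1   1   1   2   2
    1   1]
 [  0   1  -1   0   2   0   0   0   0  -1  -1  -1  -1   2   1   0   0   2
    2   1]
 [  1   0   3   1   0   0   2   9  10   9  10   3   0  -1   2   1   1   1
    2   1]
 [  1   0   2   1  -2  -1   9  33  40  35  35  21   3  -1   0   1   0   1
    1   2]
 [  2   1   1   0  -2   5
[... 465 characters left out ...]
   1   1
    1   2]
 [  2   1   2   0   1   1  -2   6  16   8   9   9   3  -1  -1   1   3   0
    1   0]
 [  2   2   2   0   0  -1   0  -2  -1  -2  -1   0   0   0   0   1   0   1
   -1   1]
 [  1   0   0   4   1   2   1  -1  -1  -2  -3  -2  -3  -2  -2  -2  -4  -2
   -2  -2]
 [  1   1   2   0   3   1   1   0   0   1   3   1   2   4   6   4   4   3
    5   8]
 [  1   2   2   2   2   3   2   2  10  36  47  48  48  54  54  55  52  50
   54  56]
 [  3   4   5   6   6   6   7   6  21  74 110 113 112 115 113 114 112 112
  112 113]
 [  3   3   7   7   7   8   7   5  27  92 139 147 144 144 144 144 142 142
  142 142]
 [  1   2   5   6   6   9   7   6  26  90 139 148 143 143 142 142 143 141
  142 141]]
```

>>> shift_gripper --offsets "0.005 -0.0052 -0.0005 0 0 0 0 | 0.005 0 0 0.013 0 0 0 | 0.005 0 0 0.012 0 0 0 | 0.005 0 0 0 0 0 0 | 0.005 0 0 0 0 0 0"

```text
time_s: 14.68
eef_pos: [0.4452, -0.2981, 0.1385]
orientation: [[-1.0, -0.0, -0.0], [-0.0, 1.0, 0.0], [0.0, 0.0, -1.0]]
wrist_force: [0.2, -0.3, -0.3]
finger_gap: 0.0174
grip_force: 15.0
```

Run:
```python
from h import *
to(.4425,-.2967,.13,np.pi/2)
s=arm.camera("side");cv2.imwrite("pics/s5.png",s);cv2.imwrite("pics/s5c.png",cv2.resize(s[100:150,232:282],None,fx=10,fy=10,interpolation=cv2.INTER_CUBIC))
```

```text
t 14.68 pos [ 0.4452 -0.2981  0.1385] toolz [-3.e-04  1.e-04 -1.e+00] yaw 1.5709 q7 2.24 gap 0.0174 F [ 0.2 -0.3 -0.3] M [ 0.04 -0.01 -0.02]
delta [0.0027 0.0014 0.0085] rz(tool) 0.0001
```

View pics/s5c.png

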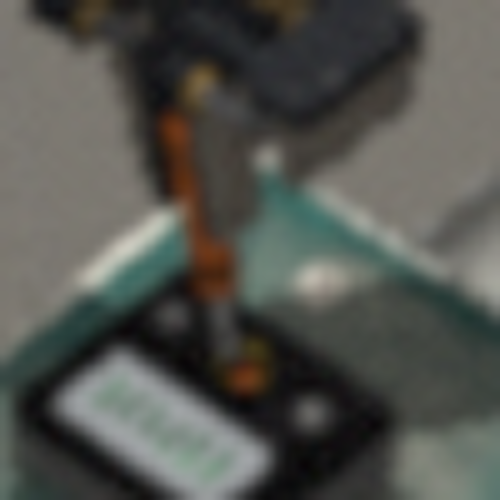

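Crop: pin tip at about (222,348), ring centre at about (243,368), so the pin is a bit left of the hole. I'll correct the overshoot, settle, and measure profiles.

>>> shift_gripper --offsets "0.005 0.003 0.0018 0 0 0 0 | 0.005 0 0 0 0 0 0 | 0.005 0 0 0 0 0 0 | 0.005 0 0 0 0 0 0"

```text
time_s: 15.22
eef_pos: [0.4423, -0.2962, 0.1387]
orientation: [[-1.0, -0.0, 0.0], [-0.0, 1.0, -0.0], [-0.0, -0.0, -1.0]]
wrist_force: [-0.5, 0.6, -0.3]
finger_gap: 0.0176
grip_force: 15.0
```

Run:
```python
from h import *
np.set_printoptions(precision=2,suppress=True)
to(.4425,-.2967,.13,np.pi/2)
s=arm.camera("side");cv2.imwrite("pics/s6.png",s);f=s.astype(float)
o=arm.get_obs();p=np.array(o["eef_pos"]);R=np.array(o["orientation"])
for d in(.02,.0503,.07,.0903):print(d,proj("side",p+R[:,2]*d))
for y in range(114,142):print(y,(f[y,247:263,2]-f[y,247:263,0]).astype(int),f[y,247:263].mean(1).astype(int))
```

```text
t 15.22 pos [ 0.44 -0.3   0.14] toolz [ 0. -0. -1.] yaw 1.5709 q7 2.24 gap 0.0176 F [-0.5  0.6 -0.3] M [0.   0.04 0.01]
delta [-0.   -0.    0.01] rz(tool) 0.0001
0.02 [252.39 121.23]
0.0503 [253.36 127.09]
0.07 [253.97 130.81]
0.0903 [254.6  134.58]
114 [ 7  8 40 62 58 22  9  8 11 12  9  8 10  9  9 10] [58 33 34 54 55 60 66 64 65 63 63 76 88 83 70 65]
115 [ 7  4 19 48 49 23 11 10 11 12 10  7 12 12 11 10] [ 61  33  29  43  47  50  64  66  66  61  66  80 102 100  76  63]
116 [ 7  5 19 45 55 28 12 10 11 12  9  6  5  8 11  9] [ 65  37  27  43  48  51  61  66  65  62  65  89 114 111  78  64]
117 [ 8  5 19 52 65 39 12 10 13 11  8  1 -5 -8  0  6] [ 83  50  27  42  53  55  60  67  66  63  65  81 102 100  77  67]
118 [ 11   5  13  55  75  51  16  10  11  11   9  -2 -19 -27 -19  -5] [97 62 34 39 54 56 55 66 68 63 62 68 81 83 77 81]
119 [ 11   7   8  35  66  55  18   8   9  10   8   1 -22 -35 -33 -22] [108  86
[... 2029 characters left out ...]
 [-2 -3  0  2  2  4 16 27 31 46 48 31 12  0  0  0] [64 38 20 12 14 17 29 32 40 43 44 34 23 21 21 16]
137 [-3 -3 -2  1  0  2 13 34 57 76 71 40 10  0 -1 -1] [116  80  48  21  15  19  21  34  49  59  57  41  25  24  16  20]
138 [-5 -4 -2 -2 -2  0  6 25 56 69 62 34  7  1  1 -1] [146 125  94  62  34  17  15  33  39  52  51  39  22  16  19  20]
139 [-5 -6 -4 -4 -2 -3  0  8 19 28 26 11  1 -1  0  2] [153 151 139 112  78  44  22  20  20  28  27  18  14  19  27  42]
140 [-6 -7 -6 -7 -5 -3 -3 -3 -1 -1  0  1  1  0  3  3] [144 152 158 148 125  93  61  28  13  13  15  17  21  22  43  76]
141 [-7 -6 -6 -5 -5 -5 -3 -4 -3 -3  2  0  0  1  1  1] [136 143 159 158 153 137 108  72  36  24  14  21  28  31  55  89]
```

>>> shift_gripper --offsets "0.005 0.0015 0.002 0 0 0 0 | 0.005 0 0 0 0 0 0 | 0.005 0 0 0.003 0 0 0 | 0.005 0 0 0.003 0 0 0 | 0.005 0 0 0.002 0 0 0 | 0.005 0 0 0 0 0 0 | 0.005 0 0 0 0 0 0"

```text
time_s: 16.15
eef_pos: [0.4408, -0.2942, 0.1306]
orientation: [[-1.0, -0.0, 0.0], [-0.0, 1.0, -0.0], [-0.0, -0.0, -1.0]]
wrist_force: [-0.8, -0.2, -1.0]
finger_gap: 0.0178
grip_force: 15.0
```

```bash
python3 -c "
from h import *
to(.4408,-.2942,.128,np.pi/2)"
```

```text
t 16.15 pos [ 0.4408 -0.2942  0.1306] toolz [ 0. -0. -1.] yaw 1.5709 q7 2.24 gap 0.0178 F [-0.8 -0.2 -1. ] M [-0.04  0.01 -0.  ]
delta [0.     0.     0.0026] rz(tool) 0.0001
```

>>> shift_gripper --offsets "0.005 0 0 0.0015 0 0 0 | 0.005 0 0 0.0015 0 0 0 | 0.005 0 0 0 0 0 0 | 0.005 0 0 0 0 0 0"

```text
time_s: 16.65
eef_pos: [0.4408, -0.2942, 0.1276]
orientation: [[-1.0, -0.0, 0.0], [-0.0, 1.0, 0.0], [-0.0, 0.0, -1.0]]
wrist_force: [0.9, -0.3, -0.2]
finger_gap: 0.0178
grip_force: 15.0
```

```bash
python3 -c "
from h import *
to(.4408,-.2942,.128,np.pi/2)"
```

```text
t 16.65 pos [ 0.4408 -0.2942  0.1276] toolz [ 0.  0. -1.] yaw 1.5709 q7 2.24 gap 0.0178 F [ 0.9 -0.3 -0.2] M [ 0.01 -0.02 -0.01]
delta [ 0.      0.     -0.0004] rz(tool) 0.0001
```

>>> shift_gripper --offsets "0.005 0 0 0.0015 0 0 0 | 0.005 0 0 0.0015 0 0 0 | 0.005 0 0 0.001 0 0 0 | 0.005 0 0 0 0 0 0 | 0.005 0 0 0 0 0 0"

```text
time_s: 17.27
eef_pos: [0.4409, -0.2943, 0.1237]
orientation: [[-1.0, -0.0, 0.0], [-0.0, 1.0, -0.0], [-0.0, -0.0, -1.0]]
wrist_force: [0.3, 0.9, 2.0]
finger_gap: 0.0178
grip_force: 15.0
```

>>> shift_gripper --offsets "0.005 0 0 0.001 0 0 0 | 0.005 0 0 0.001 0 0 0 | 0.005 0 0 0 0 0 0"

```text
time_s: 17.65
eef_pos: [0.4409, -0.2942, 0.1216]
orientation: [[-1.0, -0.0, 0.0], [-0.0, 1.0, -0.0], [-0.0, -0.0, -1.0]]
wrist_force: [-0.5, 0.1, 3.2]
finger_gap: 0.0177
grip_force: 15.0
```

>>> shift_gripper --offsets "0.005 0 0 0.001 0 0 0 | 0.005 0 0 0 0 0 0 | 0.005 0 0 0 0 0 0"

```text
time_s: 18.02
eef_pos: [0.4409, -0.2943, 0.1207]
orientation: [[-1.0, -0.0, 0.0], [-0.0, 1.0, -0.0], [-0.0, -0.0, -1.0]]
wrist_force: [0.0, 0.2, 3.8]
finger_gap: 0.0179
grip_force: 15.0
```

>>> shift_gripper --offsets "0.005 0 0 0.0007 0 0 0 | 0.005 0 0 0 0 0 0 | 0.005 0 0 0 0 0 0"

```text
time_s: 18.4
eef_pos: [0.4409, -0.2943, 0.12]
orientation: [[-1.0, -0.0, 0.0], [-0.0, 1.0, -0.0], [-0.0, -0.0, -1.0]]
wrist_force: [0.3, 1.2, 5.0]
finger_gap: 0.0174
grip_force: 15.0
```

>>> shift_gripper --offsets "0.005 0 0 0.0005 0 0 0 | 0.005 0 0 0 0 0 0 | 0.005 0 0 0 0 0 0"

```text
time_s: 18.77
eef_pos: [0.4411, -0.2943, 0.1198]
orientation: [[-1.0, -0.0, 0.001], [-0.0, 1.0, -0.0], [-0.001, -0.0, -1.0]]
wrist_force: [-0.3, 1.0, 7.5]
finger_gap: 0.0178
grip_force: 15.0
```

The force jump shows the button has bottomed. Now I retract and return to the stand.

>>> shift_gripper --offsets "0.005 0 0 -0.015 0 0 0 | 0.005 0 0 -0.04 0 0 0 | 0.005 0 0 -0.04 0 0 0 | 0.005 -0.0055 0.0559 0 0 0 0 | 0.005 -0.0055 0.0559 0 0 0 0 | 0.005 -0.0055 0.0559 0 0 0 0 | 0.005 -0.0055 0.0559 0 0 0 0 | 0.005 -0.0055 0.0559 0 0 0 0 | 0.005 -0.0055 0.0559 0 0 0 0 | 0.005 -0.0055 0.0559 0 0 0 0 | 0.005 -0.0055 0.0559 0 0 0 0 | 0.005 -0.0055 0.0559 0 0 0 0 | 0.005 -0.0055 0.0559 0 0 0 0 | 0.005 0 0 0 0 0 0 | 0.005 0 0 0 0 0 0 | 0.005 0 0 0 0 0 0"

```text
time_s: 20.78
eef_pos: [0.4959, 0.2629, 0.2145]
orientation: [[-1.0, 0.002, -0.0], [0.002, 1.0, -0.001], [0.0, -0.001, -1.0]]
wrist_force: [0.6, -0.0, -0.9]
finger_gap: 0.0178
grip_force: 15.0
```

```bash
python3 -c "
from h import *
to(.4964,.2647,.0943,np.pi/2)"
```

```text
t 20.77 pos [0.4959 0.2629 0.2145] toolz [-0.e+00 -9.e-04 -1.e+00] yaw 1.5684 q7 1.01 gap 0.0178 F [ 0.6 -0.  -0.9] M [-0.03  0.06 -0.02]
delta [-0.0005  0.0019  0.1202] rz(tool) -0.0024
```

>>> shift_gripper --offsets "0.005 -0.0005 0.0019 0 0 0 0 | 0.005 0 0 0.03 0 0 0 | 0.005 0 0 0.02 0 0 0 | 0.005 0 0 0.01 0 0 0 | 0.005 0 0 0.01 0 0 0 | 0.005 0 0 0 0 0 0 | 0.005 0 0 0 0 0 0"

```text
time_s: 21.65
eef_pos: [0.4966, 0.2669, 0.145]
orientation: [[-1.0, -0.0, 0.001], [-0.0, 1.0, 0.001], [-0.001, 0.001, -1.0]]
wrist_force: [-0.1, 0.2, 0.4]
finger_gap: 0.0179
grip_force: 15.0
```

```bash
python3 -c "
from h import *
to(.4964,.2647,.0943,np.pi/2)"
```

```text
t 21.65 pos [0.4966 0.2669 0.145 ] toolz [ 1.e-03  6.e-04 -1.e+00] yaw 1.5708 q7 1.01 gap 0.0179 F [-0.1  0.2  0.4] M [0.06 0.01 0.01]
delta [ 0.0003 -0.0023  0.0507] rz(tool) 0.0
```

>>> shift_gripper --offsets "0.005 0 0 0.008 0 0 0 | 0.005 0 0 0.008 0 0 0 | 0.005 0 0 0 0 0 0 | 0.005 0 0 0 0 0 0"

```text
time_s: 22.15
eef_pos: [0.4962, 0.2667, 0.1283]
orientation: [[-1.0, -0.0, -0.0], [-0.0, 1.0, -0.0], [0.0, -0.0, -1.0]]
wrist_force: [-0.1, -0.0, -0.5]
finger_gap: 0.0179
grip_force: 15.0
```

>>> shift_gripper --offsets "0.005 0 -0.002 0 0 0 0 | 0.005 0 0 0.008 0 0 0 | 0.005 0 0 0.008 0 0 0 | 0.005 0 0 0.006 0 0 0 | 0.005 0 0 0.006 0 0 0 | 0.005 0 0 0.004 0 0 0 | 0.005 0 0 0 0 0 0 | 0.005 0 0 0 0 0 0"

```text
time_s: 23.15
eef_pos: [0.4963, 0.2648, 0.0966]
orientation: [[-1.0, -0.0, 0.0], [-0.0, 1.0, 0.0], [-0.0, 0.0, -1.0]]
wrist_force: [0.3, -0.1, -1.0]
finger_gap: 0.0175
grip_force: 15.0
```

>>> shift_gripper --offsets "0.005 0 0 0.0015 0 0 0 | 0.005 0 0 0.001 0 0 0 | 0.005 0 0 0 0 0 0 | 0.005 0 0 0 0 0 0"

```text
time_s: 23.65
eef_pos: [0.4964, 0.2648, 0.0943]
orientation: [[-1.0, -0.0, 0.0], [-0.0, 1.0, 0.0], [-0.0, 0.0, -1.0]]
wrist_force: [-0.7, 0.1, 4.9]
finger_gap: 0.0177
grip_force: 15.0
```

>>> shift_gripper --offsets "0.04 0 0 0 0 0 0 | 0.04 0 0 0 0 0 0 | 0.04 0 0 0 0 0 0 | 0.06 0 0 0 0 0 0 | 0.06 0 0 -0.03 0 0 0 | 0.06 0 0 -0.05 0 0 0 | 0.06 0 0 -0.05 0 0 0 | 0.06 0.05 0 0 0 0 0 | 0.06 0.05 0 0 0 0 0 | 0.06 0.04 -0.04 0 0 0 0 | 0.06 0 -0.06 0 0 0 0 | 0.06 0 -0.06 0 0 0 0 | 0.06 0 0 0 0 0 0"

```text
time_s: 25.28
eef_pos: [0.3559, 0.1014, 0.2241]
orientation: [[-1.0, 0.007, 0.0], [0.007, 1.0, -0.0], [-0.0, -0.0, -1.0]]
wrist_force: [0.5, 1.1, -0.4]
finger_gap: 0.0599
grip_force: 0.0
```

Run:
```python
from h import *
t=arm.camera("top");s=arm.camera("side")
f=lambda a:cv2.resize(a,None,fx=4,fy=4,interpolation=2)
v=np.vstack([np.hstack([f(t[160:230,235:335]),f(s[180:250,325:425])]),np.hstack([f(t[160:230,310:410]),f(s[110:180,230:330])])])
cv2.imwrite("pics/f.png",v)
```

```text
(no output)
```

View pics/f.png

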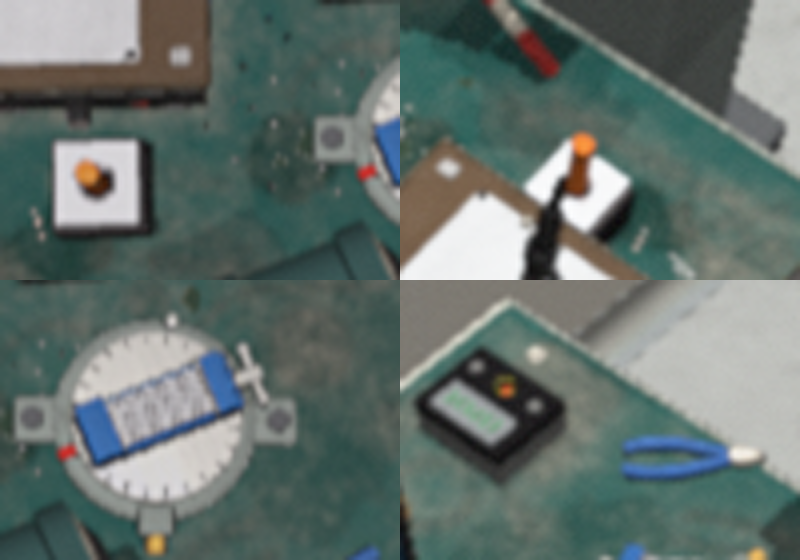

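The stylus stands upright in its stand at crop (92,178), as at the start. The vice lug at (67,452) is in the fifth click, the button is out, and the bystanders haven't moved. I'm handing in.

```bash
python3 -c "
from station import arm
print(arm.close_job())"
```

```text
the job is handed in; nothing more can be done
None
```

I handed the job in at about 25 s: vice homed, then seated and released in the fifth click; zero button pushed all the way in with the stylus pin; stylus back in its stand. The final pictures agree, but `close_job()` returned no verdict.

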